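Take the specimen carrier off the tilt table

ROBOT

A 6-joint arm with a two-finger parallel gripper is mounted at the origin on the work surface. World frame = base frame: x ahead of the robot, y to its left, z up, the work surface at z = 0. Lengths are in m, angles in degrees, forces in N, time in s.
With the tool pointing down it reaches from about 0.4 to 0.825 m from the base axis. Payload 7 kg.
Tool frame: the origin (TCP) lies at the very end of the fingers, on their centre line; the grasp point (between the pads) lies r.grip_depth behind it (r.grip_depth is the distance from the TCP to the grasp point, in m); z points along the fingers, y is the direction in which the jaws open and shut (so a half turn about z gives the same grasp; the last joint's range is limited). The gripper opens to 88 mm and grips with 3 to 60 N. Pads are 19 mm wide; open, the fingers measure 130 mm over their backs; the gripper's body (78 mm by 193 mm) begins 47 mm behind the grasp point.
Start: joints at [93.684, 20.546, 0.682, 0, -70.136, -16.507], TCP at [0.15, 0.658, 0.227] pointing down, gripper open.
Joint ranges: [-176.03, 176.03], [-82.01, 121.73], [-58.28, 71.71], [-173.87, 95.51], [-174.79, -0.11], [-173.66, 173.66]. Speed limits (degrees/s): [136.94, 136.94, 172.46, 180, 180, 180].

INTERFACE

Orientations are given as [roll, pitch, yaw] about the fixed x, y, z axes, in that order (R = Rz(yaw) Ry(pitch) Rx(roll)).
In Python, from plant import r gives the robot as it stands. The module is installed in compiled form; this text tells all that it offers.
- The arm moves only by the tool step_arm, never from a script. Its argument "increments" is a list of rows, each a list of 3 entries, a list of its own where there are three numbers: the shift along the tool's x, y, z in m, then the turn, a rotation vector about the tool's x, y, z in rad, then the closure, from 0 (fully open) to 1 (shut). In form: [[[x, y, z], [wx, wy, wz], grip], ...]. A call has 1 to 10 rows; each row is the pose to reach, as a shift and turn from the pose commanded when the call began, along the tool's axes at that moment; what a row does not reach only later rows make up. A row lasts 1/10 s, in which the tool goes at most 50 mm and 8.59 degrees, less where a joint would pass 70% of its speed; a pose out of reach is approached as far as the arm can. A call with a gripper value outside its range is refused whole. The fingers move at their own pace and stop on an object; "force" is the grip in N (left out, the last holds). Time passes only in rows, so rows that repeat a pose let the fingers close. It gives the time, the measured TCP pose, the force and the opening at its end, in the units of the state.
- r.get_state(): the state, without advancing time (a new reading comes with each control period).
- r.capture(name): name is "scene" or "top"; returns a dict with "color" (420x560x3 uint8, red, green, blue), "intrinsics" (3x3 intrinsics, pixels), "rvec" (rotation vector, rad) and "tvec" (3), from world to camera coordinates, as OpenCV has them. Camera axes: x right, y down, z forward; pixel columns grow to the right and rows downward; lengths in m; the calibration is good to about 2 mm. A picture is of the moment at which its call begins. There is no depth.
- r.close_job(): hands the job in, once; it reports no verdict.
The state is a dict: "time_s": time; "joints": joint angles; "qd": joint speeds; "joint_torque": joint torques, N m; "tcp_pos": TCP position; "eef_rot": TCP orientation; "contact_force": force on the tool from outside, world axes, zero at the start; "moment": the same for the moment, N m; "gripper_width": finger opening in m.
Only numpy, scipy, OpenCV 4.12 (cv2) and the standard library are available. Lean on these libraries where they do the work, as an engineer would, in place of code of your own. Each camera call takes 0.05 s, during which the arm holds its last target.

TASK

The specimens on the sloping tilt table are done with: take their carrier plate off by its black lift bar, sliding it up the slope until its two keyholes' wide ends come to the stud heads and then lifting it off without wrenching it against the studs. Set it down gently, flat, inside the steel tray with the specimens on top, let go, and leave the dish, bottle and slide box where they are.

Things in the scene. Friction and masses are not known exactly. Their poses are not given: they have to be found in the camera images.
- face: Sloping face of the tilt table: grey aluminium on a white base, fixed, 136 mm up the slope x 184 mm wide, lined with grippy black rubber. Origin: centre of its top surface, 78 mm above the bench. x points up the slope (away from the robot), y level across it, z is the outward normal, leaning 38 deg from vertical towards the low side
- stud_gauge (a point): Point on the face, at its origin, for the studs: two steel shoulder studs stand on the face at its y = +55 and -55 mm, both at the same x, anywhere from -4 to +12 mm (clamped in T-slots where the last user left them, not reported). Neck 6 mm diameter, 7 mm long; head above it 13 mm diameter, 4 mm thick, its top 11 mm off the face
- carrier_bar (a point): Centre of the carrier's black lift bar, 12 mm thick (x) and 52 mm long (y), from 4 to 36 mm above the plate's underside; this point is 20 mm above the underside, over the plate's centre. Carrier: loose grey plate 100 (x) x 150 (y) x 4 mm, about 0.3 kg, with four specimen mounts 25 mm across, 9 mm high at x = +-34, y = +-29 mm. z out of the plate, x up the slope as it lies flat on the face
- keyhole_a (a point): Centre of the wide end of the carrier's keyhole at its y = +55 mm, on the underside (carrier's x = -12 mm, same axes). The wide end is 17 mm across; from it a slot 9 mm wide runs along +x to x = +28 mm. At the start the studs stand in the slots, so the carrier must go up the slope 14 to 35 mm, not known beforehand, before the heads can pass
- keyhole_b (a point): Same for the keyhole at y = -55 mm. If the carrier is slid up until it stops, the stud necks touch the lower edge of the wide ends with the studs 5.5 mm past the centres, where the heads still catch: ease back about that much to lift it off. Under the heads the plate has 3 mm of play off the face
- tray: Shallow fixed steel tray, outside 140 mm (x) x 192 mm (y) x 16 mm, walls 4 mm, inside 132 x 184 mm, floor top 4 mm above the bench (green liner). Origin: centre of its underside, on the bench; z up
- dish: Lidded glass petri dish, 92 mm diameter, 16 mm high, loose bystander. Origin: centre of the underside
- bottle: Amber dropper bottle, 36 mm diameter, 68 mm high, loose bystander. Origin: centre of the underside
- slidebox: Blue slide box, 86 x 76 x 34 mm, loose bystander. Origin: centre of the underside
There are look-alikes about, which are no part of the job. There is more than one size of the part that bears carrier_bar; the job needs the smallest.

How it is judged (in metres and radians):
On the way:
1. the carrier is off the studs, clear of the tilt table's face (z of carrier_bar in the frame of face above 0.045 m and contact force between carrier and face below 0.1 N), for 0.1 s.
At the end, for the whole second after the job is handed in: The carrier lies at rest flat on the tray's floor inside its rim (tilt under 3 deg, lift bar upward, its underside within 4 mm of the floor, its centre within 25 mm of the tray's along each side), let go; the dish, bottle and slide box within 15 mm of where they stood (z of carrier_bar in the frame of tray between 0.02 and 0.028 m and x of carrier_bar in the frame of tray between -0.025 and 0.025 m and y of carrier_bar in the frame of tray between -0.025 and 0.025 m and angle between carrier_bar's own z axis and vertical below 0.05 rad and linear speed of carrier below 0.01 m/s and distance of each of dish, bottle, slidebox from where it was at the start of the episode below 0.015 m); the robot touches nothing.
It fails at once if the carrier is wrenched or jammed against the studs or the face with more than 60 N (contact force between carrier and face above 60 N).
It fails at once if the carrier is dropped (moving faster than 0.4 m/s while not held) (linear speed of carrier above 0.4 m/s and contact force between carrier and the fingers below 0.1 N).
It fails at once if a bystander (dish, bottle, slide box) is moved more than 15 mm (distance of any of dish, bottle, slidebox from where it was at the start of the episode above 0.015 m).
It also fails if it takes over 51 s, if anything falls off the work surface, if the arm or the gripper's body presses on something with over 40 N, if the wrist force passes 120 N, or if a joint passes its speed limit or range.

## Working session

There is one attempt and no reset: what is moved stays moved. The work goes in short steps, Python scripts to look and compute and a tool call to move; the robot and the scene stay as the last step left them, time stands still between calls to the robot, and variables do not carry over. Pictures are saved under pics/ and viewed, and the job is handed in when it is done.

Besides the shell and the picture viewer there is one more tool, called after ">>>" as name(argument=value, ...), one argument or row to a line, values as JSON. step_arm: Moves the arm, as the interface text tells. Its arguments: {"type":"object","properties":{"increments":{"type":"array","items":{"type":"array"}},"force":{"type":"number"}},"required":["increments"]}

```bash
mkdir -p pics; cat > h.py <<'E'
import numpy as np, cv2
from plant import r
def cap(n,save=None):
    c=r.capture(n)
    if save: cv2.imwrite('pics/'+save,c['color'][:,:,::-1])
    return c
def cam(c):
    R=cv2.Rodrigues(np.array(c['rvec'],float))[0]; t=np.array(c['tvec'],float).ravel()
    return np.array(c['intrinsics'],float),R,t
def ray(c,u,v):
    K,R,t=cam(c); d=R.T@np.linalg.inv(K)@np.array([u,v,1.]); return -R.T@t,d/np.linalg.norm(d)
def onz(c,u,v,z):
    o,d=ray(c,u,v); return o+d*(z-o[2])/d[2]
def tri(c1,p1,c2,p2):
    o1,d1=ray(c1,*p1);o2,d2=ray(c2,*p2)
    s=np.linalg.lstsq(np.c_[d1,-d2],o2-o1,rcond=None)[0]
    a=o1+d1*s[0];b=o2+d2*s[1];return (a+b)/2,np.linalg.norm(a-b)
def proj(c,P):
    K,R,t=cam(c);P=np.atleast_2d(P); q=(R@P.T).T+t;q=q@K.T;return q[:,:2]/q[:,2:]
E
python3 - <<'E'
from h import *
import pickle
d={}
for n in('scene','top'):
    d[n]=cap(n,n+'0.png'); o,dd=ray(d[n],280,210);print(n,o,dd,d[n]['intrinsics'][0][0])
pickle.dump(d,open('c0.pkl','wb'))
s=r.get_state();print(s,r.grip_depth)
E
```

```text
scene [ 1.34992885 -0.18154288  0.67586965] [-0.79814898  0.09907767 -0.59425737] 392.5914760521837
top [ 0.42880639 -0.13236465  0.99547062] [ 0.14324859  0.00753917 -0.98965802] 378.8547997701607
{'time_s': 0.1, 'joints': array([ 9.36842963e+01,  2.05877704e+01,  6.40512290e-01, -1.64689806e-02,
       -7.01367245e+01, -1.65052272e+01]), 'qd': array([ 0.09164763, -0.17765578,  0.16837244,  0.09603846, -0.0406148 ,
        0.02510707]), 'joint_torque': array([-1.21977155e-03, -5.84162164e+01,  2.93753707e+01,  7.01557919e+00,
        1.01952895e-02, -4.41261909e-05]), 'tcp_pos': array([0.14974145, 0.65774366, 0.22572673]), 'eef_rot': array([ 1.79915079e+02, -9.01684151e-03, -1.28265313e+01]), 'contact_force': array([-0.07438293, -0.30332657, -0.68053596]), 'moment': array([ 0.06013698, -0.03490343, -0.02778528]), 'gripper_width': 0.08798958688425845} 0.0188
```

View pics/scene0.png

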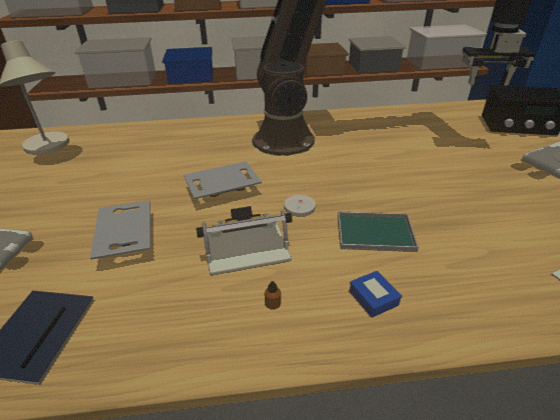

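View pics/top0.png

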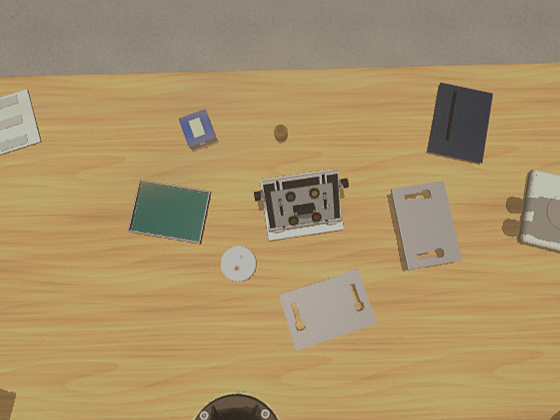

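```bash
python3 - <<'E'
import cv2
a=cv2.imread('pics/top0.png')[160:250,245:360]; cv2.imwrite('pics/z1.png',cv2.resize(a,None,fx=6.5,fy=6.5,interpolation=cv2.INTER_CUBIC))
a=cv2.imread('pics/scene0.png')[195:280,190:300]; cv2.imwrite('pics/z2.png',cv2.resize(a,None,fx=7,fy=7,interpolation=cv2.INTER_CUBIC))
E
```

```text
(no output)
```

View pics/z1.png

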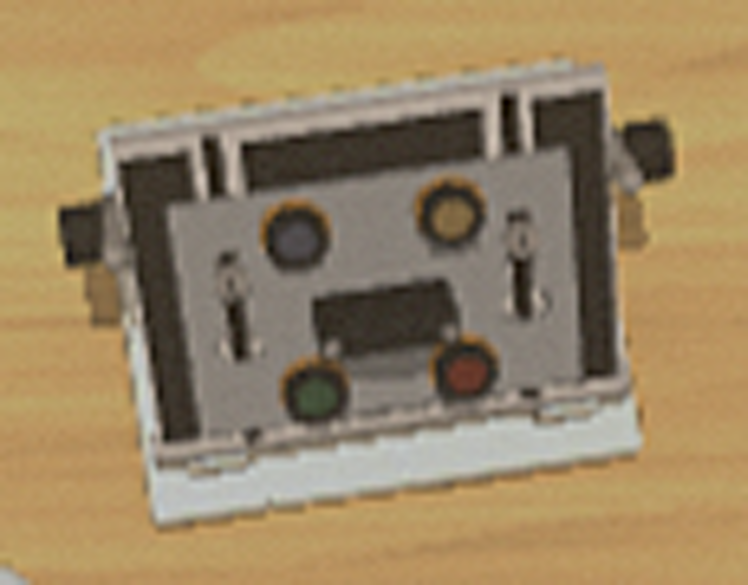

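View pics/z2.png

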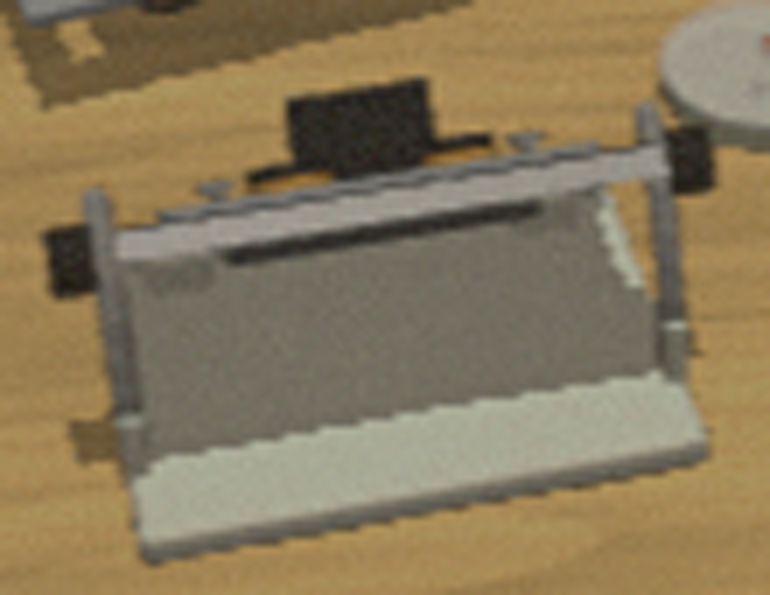

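The carrier is the plate with bar and four mounts on the tilt table, at top (302,205). The plates at top (328,310) and (425,225) have no mounts or bar showing. I'll enlarge all three to check their sizes and pick corner points.

```bash
python3 - <<'E'
import cv2,pickle
from h import *
d=pickle.load(open('c0.pkl','rb'))
t=d['top']
for nm,pts in dict(B=[(280,297),(359,270),(376,323),(297,349)],C=[(390,190),(443,181),(460,262),(405,270)]).items():
    P=np.array([onz(t,*p,0.03) for p in pts]);print(nm,[round(np.linalg.norm(P[i]-P[(i+1)%4])*1000) for i in range(4)])
im=t['color'][:,:,::-1]
def z(im,x0,y0,w,h,f,n):
    cv2.imwrite('pics/'+n,cv2.resize(im[y0:y0+h,x0:x0+w],None,fx=f,fy=f,interpolation=cv2.INTER_LANCZOS4))
z(im,252,168,50,75,8,'za.png');z(im,300,165,50,75,8,'zb.png')
a=np.hstack([cv2.imread('pics/za.png'),cv2.imread('pics/zb.png')]);cv2.imwrite('pics/zab.png',a)
z(im,120,170,100,80,8,'zt.png')
E
```

```text
B [210, 135, 205, 131]
C [141, 211, 141, 207]
```

View pics/zab.png

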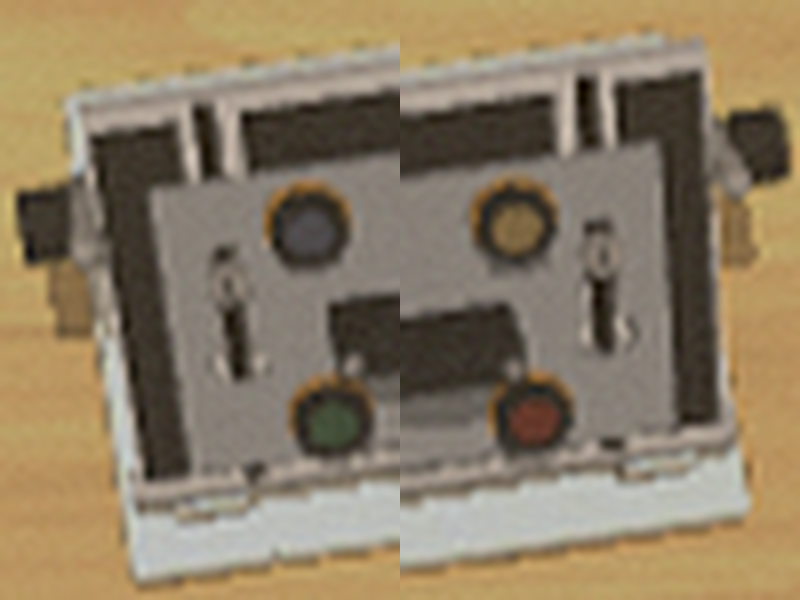

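View pics/zt.png

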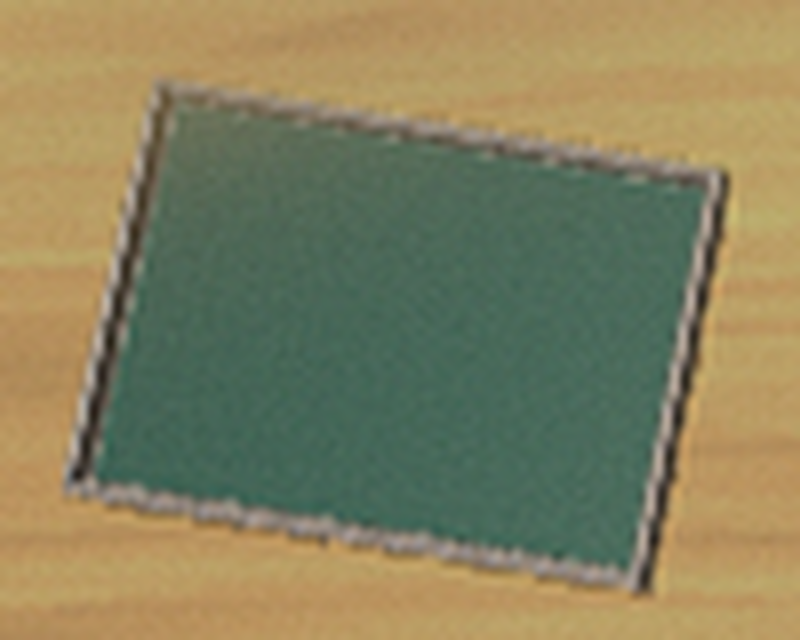

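```bash
cat > fit.py <<'E'
from h import *
import pickle
from scipy.optimize import least_squares
d=pickle.load(open('c0.pkl','rb'));t=d['top'];s=d['scene']
L=lambda x,y:((x+.5)/8-.5+252,(y+.5)/8-.5+168)
Rr=lambda x,y:((x-400+.5)/8-.5+300,(y+.5)/8-.5+165)
S=lambda x,y:((x+.5)/7-.5+190,(y+.5)/7-.5+195)
a=np.radians(38)
def Rf(p): c,s_=np.cos(p),np.sin(p);X=np.array([np.cos(a)*c,np.cos(a)*s_,np.sin(a)]);Y=np.array([-s_,c,0]);return np.c_[X,Y,np.cross(X,Y)]
obs=[(t,(50,75,4),L(153,188)),(t,(50,-75,4),Rr(660,142)),
(t,(34,29,13),L(307,225)),(t,(34,-29,13),Rr(515,225)),(t,(-34,29,13),L(332,415)),(t,(-34,-29,13),Rr(537,415)),
(s,(0,26,36),S(428,78)),(s,(0,-26,36),S(287,98))]
def res(q):
    R=Rf(q[3]);return np.concatenate([proj(c,q[:3]+R@(np.array(P)/1000))[0]-u for c,P,u in obs])
if __name__=='__main__':
    f=least_squares(res,[.6,-.18,.08,.17]);print(f.x,np.degrees(f.x[3]));print(f.fun.reshape(-1,2).round(2))
    C=f.x[:3];R=Rf(f.x[3])
    # face plane: passes z=.078 at its centre; face y offset from carrier ~0. carrier x on face:
    sx=(C[2]-.078)/np.sin(a);print('carrier x on face (if plane ok)',sx)
    # stud head tops by ray onto plane 11mm above underside
    for p in (L(232,282),Rr(602,252)):
        o,dd=ray(t,*p);n=R[:,2];k=((C+n*.011-o)@n)/(dd@n);print('stud in carrier',R.T@(o+k*dd-C))
    np.save('carrier.npy',f.x)
    # tray corners
    T=lambda x,y:((x+.5)/8-.5+120,(y+.5)/8-.5+170)
    P=np.array([onz(t,*T(*p),.016) for p in [(158,82),(728,172),(645,592),(66,490)]]);print(P.round(4));print([np.linalg.norm(P[i]-P[(i+1)%4]).round(4) for i in range(4)],P.mean(0))
    e=P[0]+P[3]-P[1]-P[2];print('tray yaw',np.degrees(np.arctan2(-e[0],e[1])))
    for n,p,z in (('dish',(238,264),.016),('bottle',(281,131),.06),('box',(198,128),.034)):print(n,onz(t,*p,z))
E
python3 fit.py
```

```text
[ 0.57595414 -0.1812323   0.07376146  0.10782296] 6.177800596609303
[[-0.81 -0.41]
 [-0.05  0.01]
 [ 0.07  0.02]
 [ 0.09 -0.21]
 [-0.33  0.41]
 [-0.8   0.27]
 [-0.67  0.01]
 [-1.18  0.15]]
carrier x on face (if plane ok) -0.006884538094184715
stud in carrier [0.017174   0.05350873 0.011     ]
stud in carrier [ 0.01932483 -0.05465388  0.011     ]
[[0.6615 0.2443 0.016 ]
 [0.626  0.0563 0.016 ]
 [0.489  0.083  0.016 ]
 [0.5272 0.2703 0.016 ]]
[np.float64(0.1913), np.float64(0.1396), np.float64(0.1912), np.float64(0.1368)] [0.57589742 0.16349394 0.016     ]
tray yaw -11.107670101693738
dish [ 0.43407417 -0.01385807  0.016     ]
bottle [ 0.76950018 -0.13320278  0.06      ]
box [0.7932617  0.08615922 0.034     ]
```

Only the carrier on the table is 150 mm wide (fit residuals under 1.2 px); the other two plates are about 210 mm, so they're too large. The studs sit at carrier x of about +18 mm, so it needs roughly 30 mm of up-slope travel.

```bash
cat > mv.py <<'E'
from h import *
from fit import Rf
from scipy.spatial.transform import Rotation as Ro
import json,sys
def load():
    try: q=json.load(open('cmd.json'));return np.array(q['p']),Ro.from_matrix(q['R'])
    except FileNotFoundError: return np.array([.15,.658,.227]),Ro.from_euler('xyz',[180,0,-12.82],degrees=True)
def done(sh,rv):
    p,R=load();p=p+R.apply(sh);R=R*Ro.from_rotvec(rv);json.dump(dict(p=p.tolist(),R=R.as_matrix().tolist()),open('cmd.json','w'))
def rel(p1,R1,frame=None):
    p,R=load() if frame is None else frame
    return R.inv().apply(np.array(p1)-p).round(4).tolist(),(R.inv()*R1).as_rotvec().round(3).tolist()
def chk():
    p,R=load();s=r.get_state();m=Ro.from_euler('xyz',s['eef_rot'],degrees=True)
    print('t',round(s['time_s'],2),'err mm',((s['tcp_pos']-p)*1000).round(1),'rot deg',np.degrees((R.inv()*m).magnitude()).round(2),'tcp',s['tcp_pos'].round(4),'F',s['contact_force'].round(1),'M',s['moment'].round(2),'w',round(s['gripper_width'],4),'j',s['joints'].round(0))
def gor(carR): # tool R for carrier R: z=-n, y=-X
    X,Y,Z=carR.T;return Ro.from_matrix(np.c_[np.cross(-X,-Z),-X,-Z])
q=np.load('carrier.npy');C=q[:3];RF=Rf(q[3]);RG=gor(RF)
E
python3 - <<'E'
from mv import *
print(RG.as_matrix().round(3))
RM=Ro.from_euler('xyz',[180,0,-50],degrees=True)
print(rel([.45,.45,.26],RM), rel([.52,.05,.26],Ro.from_euler('xyz',[180,0,-84],degrees=True)), rel(C+RF[:,2]*.11,RG))
E
```

```text
[[ 0.108 -0.783  0.612]
 [-0.994 -0.085  0.066]
 [-0.    -0.616 -0.788]]
([0.3387, 0.1362, -0.033], [0.0, -0.0, 0.649]) ([0.4957, 0.5107, -0.033], [0.0, -0.0, 1.242]) ([0.5375, 0.7458, 0.0666], [0.575, 0.41, 1.191])
```

>>> step_arm(
  increments=[
    [[0.34,0.136,-0.033],[0,0,0.65],0],
    [[0.34,0.136,-0.033],[0,0,0.65],0],
    [[0.34,0.136,-0.033],[0,0,0.65],0],
    [[0.34,0.136,-0.033],[0,0,0.65],0],
    [[0.34,0.136,-0.033],[0,0,0.65],0],
    [[0.34,0.136,-0.033],[0,0,0.65],0],
    [[0.34,0.136,-0.033],[0,0,0.65],0],
    [[0.34,0.136,-0.033],[0,0,0.65],0],
    [[0.5,0.51,-0.033],[0,0,1.24],0],
    [[0.5,0.51,-0.033],[0,0,1.24],0],
  ],
)

```text
time_s: 1.1
tcp_pos: [0.4693, 0.3505, 0.2584]
eef_rot: [179.9, -0.0, -67.6]
contact_force: [1.7, -1.3, 0.2]
gripper_width: 0.0877
```

```bash
cat >> mv.py <<'E'
def sync():
    s=r.get_state();json.dump(dict(p=s['tcp_pos'].tolist(),R=Ro.from_euler('xyz',s['eef_rot'],degrees=True).as_matrix().tolist()),open('cmd.json','w'))
E
python3 - <<'E'
from mv import *
sync();chk()
print(rel([.52,.05,.26],Ro.from_euler('xyz',[180,0,-84],degrees=True)), rel(C+RF[:,2]*.11,RG))
E
```

```text
t 1.1 err mm [0. 0. 0.] rot deg 0.0 tcp [0.4693 0.3505 0.2584] F [ 1.7 -1.3  0.2] M [ 0.02 -0.07 -0.03] w 0.0877 j [ 56.  11.  -8.  -0. -71. -33.]
([0.2971, 0.0678, -0.0013], [0.001, -0.001, 0.287]) ([0.5132, 0.1691, 0.0986], [0.66, 0.093, 0.274])
```

>>> step_arm(
  increments=[
    [[0.3,0.07,0.0],[0,0,0.29],0],
    [[0.3,0.07,0.0],[0,0,0.29],0],
    [[0.3,0.07,0.0],[0,0,0.29],0],
    [[0.3,0.07,0.0],[0,0,0.29],0],
    [[0.3,0.07,0.0],[0,0,0.29],0],
    [[0.3,0.07,0.0],[0,0,0.29],0],
    [[0.3,0.07,0.0],[0,0,0.29],0],
    [[0.3,0.07,0.0],[0,0,0.29],0],
    [[0.3,0.07,0.0],[0,0,0.29],0],
    [[0.3,0.07,0.0],[0,0,0.29],0],
  ],
)

```text
time_s: 2.1
tcp_pos: [0.5205, 0.0492, 0.2594]
eef_rot: [180.0, 0.0, -83.8]
contact_force: [-0.2, 0.1, -0.5]
gripper_width: 0.0873
```

```bash
python3 - <<'E'
from mv import *
sync();chk()
print(rel(C+RF[:,2]*.11,RG))
E
```

```text
t 2.1 err mm [0. 0. 0.] rot deg 0.0 tcp [0.5205 0.0492 0.2594] F [-0.2  0.1 -0.5] M [ 0.09 -0.08  0.01] w 0.0873 j [ 27.   5. -15.  -0. -70. -21.]
([0.235, 0.0375, 0.099], [0.663, 0.0, 0.001])
```

>>> step_arm(
  increments=[
    [[0.235,0.0375,0.05],[0.663,0,0],0],
    [[0.235,0.0375,0.05],[0.663,0,0],0],
    [[0.235,0.0375,0.05],[0.663,0,0],0],
    [[0.235,0.0375,0.099],[0.663,0,0],0],
    [[0.235,0.0375,0.099],[0.663,0,0],0],
    [[0.235,0.0375,0.099],[0.663,0,0],0],
    [[0.235,0.0375,0.099],[0.663,0,0],0],
    [[0.235,0.0375,0.099],[0.663,0,0],0],
    [[0.235,0.0375,0.099],[0.663,0,0],0],
    [[0.235,0.0375,0.099],[0.663,0,0],0],
  ],
)

```text
time_s: 3.1
tcp_pos: [0.5087, -0.189, 0.1606]
eef_rot: [-142.0, 0.0, -83.8]
contact_force: [-1.1, 0.6, 0.1]
gripper_width: 0.0877
```

```bash
python3 - <<'E'
from mv import *
done([0.235, 0.0375, 0.099], [0.663, 0, 0]);chk()
t=cap('top');s=cap('scene')
def z(im,x0,y0,w,h,f,n): cv2.imwrite('pics/'+n,cv2.resize(im[y0:y0+h,x0:x0+w,::-1],None,fx=f,fy=f,interpolation=cv2.INTER_CUBIC))
z(t['color'],220,130,160,150,5,'p1.png');z(s['color'],160,120,170,170,4,'p2.png')
print(rel(C+RF[:,2]*.012,RG))
E
```

```text
t 3.1 err mm [ 0.1 -0.6  0.2] rot deg 0.03 tcp [ 0.5087 -0.189   0.1606] F [-1.1  0.6  0.1] M [-0.1   2.03 -0.01] w 0.0877 j [ -9.  -2. -37. -28. -20.  38.]
([0.0001, -0.0001, 0.098], [0.0, 0.0, 0.0])
```

View pics/p1.png

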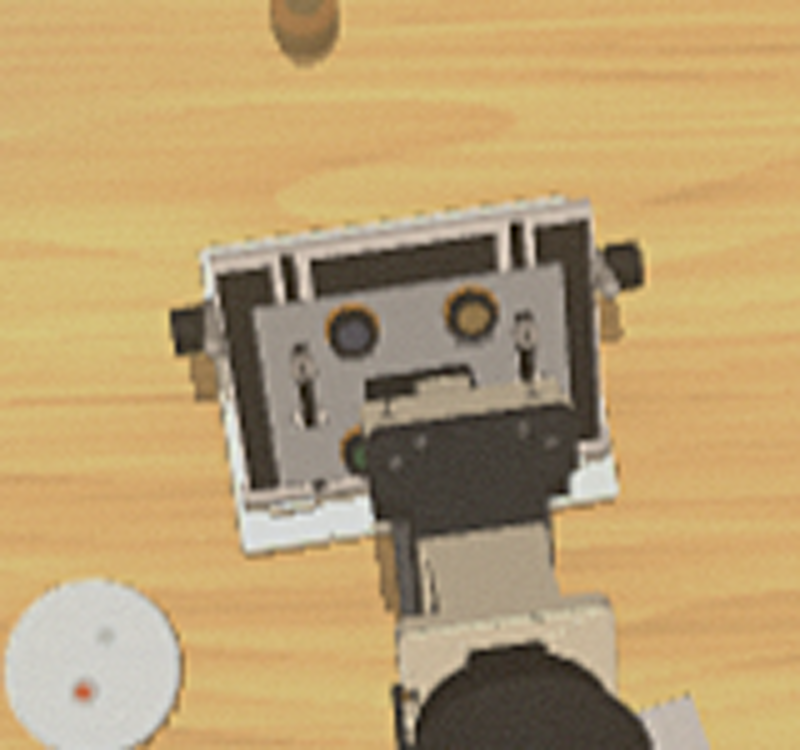

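View pics/p2.png

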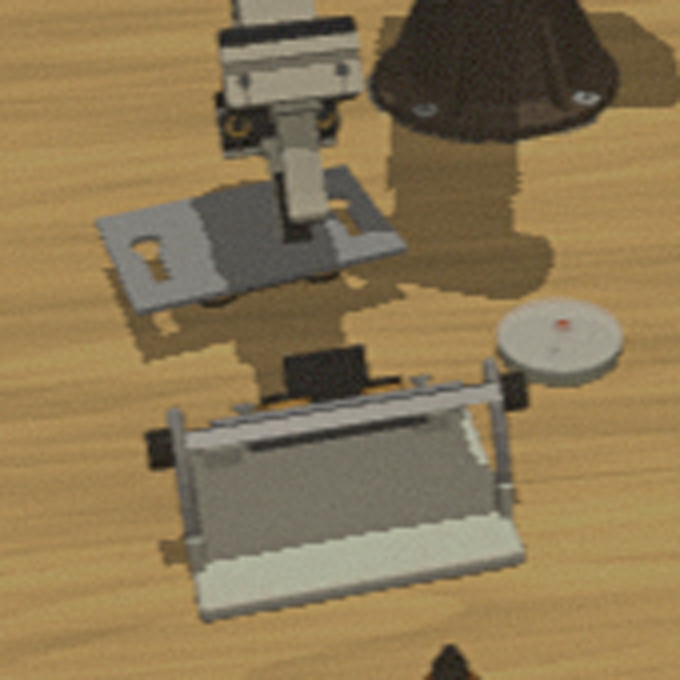

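>>> step_arm(
  increments=[
    [[0,0,0.02],[0,0,0],0.5],
    [[0,0,0.04],[0,0,0],0.5],
    [[0,0,0.06],[0,0,0],0.5],
    [[0,0,0.06],[0,0,0],0.5],
    [[0,0,0.06],[0,0,0],0.5],
    [[0,0,0.06],[0,0,0],0.5],
  ],
  force=20,
)

```text
time_s: 3.8
tcp_pos: [0.5449, -0.1853, 0.114]
eef_rot: [-142.0, -0.0, -83.8]
contact_force: [0.4, -0.4, 0.1]
gripper_width: 0.0464
```

```bash
python3 - <<'E'
from mv import *
done([0,0,0.06], [0, 0, 0]);chk()
t=cap('top');s=cap('scene')
def z(im,x0,y0,w,h,f,n): cv2.imwrite('pics/'+n,cv2.resize(im[y0:y0+h,x0:x0+w,::-1],None,fx=f,fy=f,interpolation=cv2.INTER_CUBIC))
z(t['color'],240,150,110,100,7,'p3.png');z(s['color'],180,160,120,110,6,'p4.png')
E
```

```text
t 3.8 err mm [-0.4 -0.9  0.9] rot deg 0.06 tcp [ 0.5449 -0.1853  0.114 ] F [ 0.4 -0.4  0.1] M [-0.11  1.97 -0.  ] w 0.0464 j [-10.   6. -34. -37. -16.  49.]
```

View pics/p3.png

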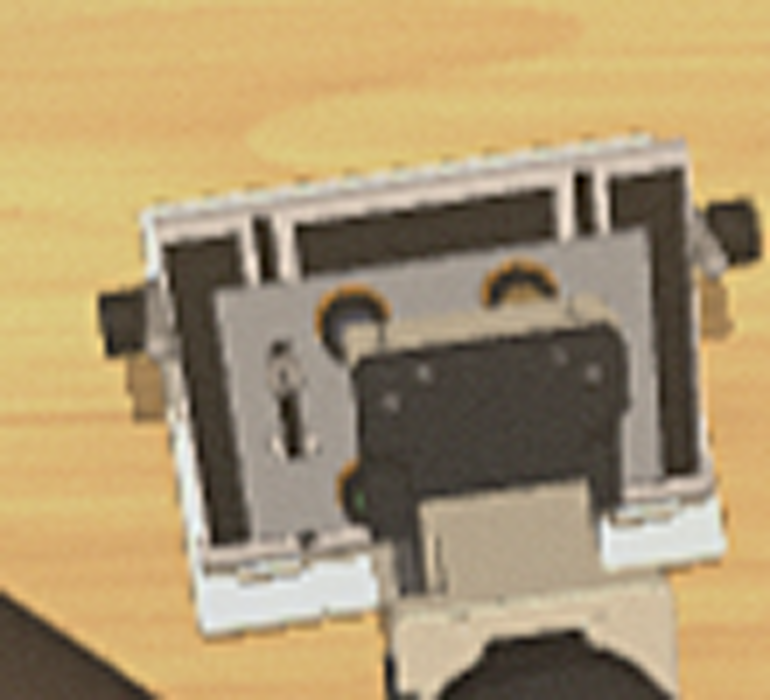

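View pics/p4.png

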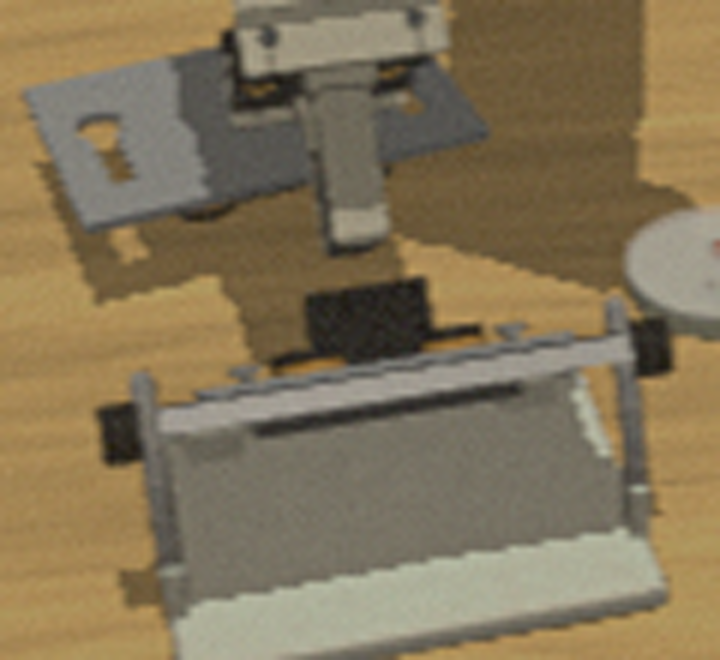

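>>> step_arm(
  increments=[
    [[0,0,0.01],[0,0,0],0.5],
    [[0,0,0.02],[0,0,0],0.5],
    [[0,0,0.03],[0,0,0],0.5],
    [[0,0,0.035],[0,0,0],0.5],
    [[0,0,0.04],[0,0,0],0.5],
    [[0,0,0.04],[0,0,0],0.5],
    [[0,0,0.04],[0,0,0],0.5],
  ],
)

```text
time_s: 4.6
tcp_pos: [0.5695, -0.1832, 0.082]
eef_rot: [-142.0, -0.0, -83.9]
contact_force: [0.3, 1.1, 0.1]
gripper_width: 0.0436
```

```bash
python3 - <<'E'
from mv import *
done([0,0,0.04], [0, 0, 0]);chk()
t=cap('top');s=cap('scene')
def z(im,x0,y0,w,h,f,n): cv2.imwrite('pics/'+n,cv2.resize(im[y0:y0+h,x0:x0+w,::-1],None,fx=f,fy=f,interpolation=cv2.INTER_CUBIC))
z(t['color'],240,150,110,100,7,'p5.png');z(s['color'],180,160,120,110,6,'p6.png')
E
```

```text
t 4.6 err mm [-0.3 -1.4  0.4] rot deg 0.09 tcp [ 0.5695 -0.1832  0.082 ] F [0.3 1.1 0.1] M [-0.12  2.01 -0.02] w 0.0436 j [-11.  11. -31. -44. -15.  57.]
```

View pics/p6.png

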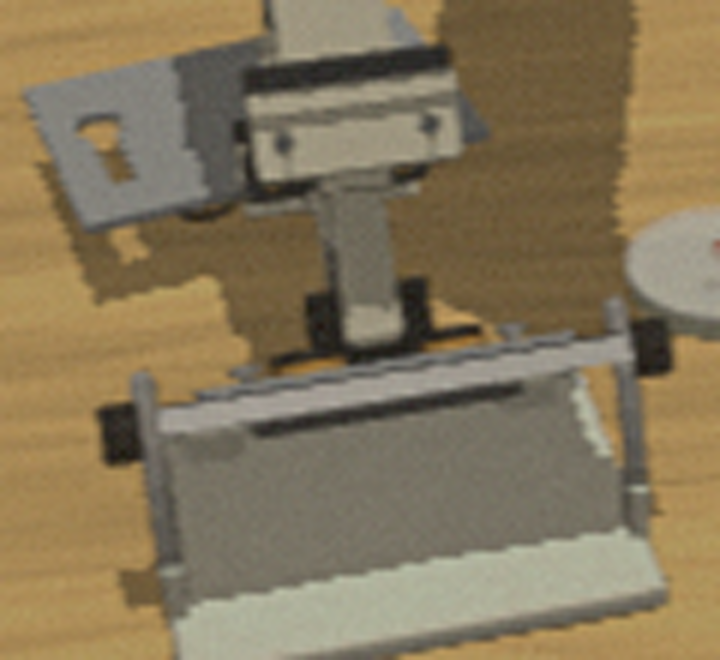

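The finger at (370,320) is centred on the bar, which spans 307–427 px in the crop. Next I close gently.

>>> step_arm(
  increments=[
    [[0,0,0],[0,0,0],1],
    [[0,0,0],[0,0,0],1],
    [[0,0,0],[0,0,0],1],
    [[0,0,0],[0,0,0],1],
    [[0,0,0],[0,0,0],1],
    [[0,0,0],[0,0,0],1],
    [[0,0,0],[0,0,0],1],
    [[0,0,0],[0,0,0],1],
  ],
  force=15,
)

```text
time_s: 5.5
tcp_pos: [0.569, -0.183, 0.0814]
eef_rot: [-142.1, 0.0, -83.9]
contact_force: [-4.4, 0.3, 0.1]
gripper_width: 0.012
```

```bash
cat >> mv.py <<'E'
def ff():
    s=r.get_state();print('F in face axes',(RF.T@s['contact_force']).round(1),'M',(RF.T@s['moment']).round(2))
E
python3 -c "
from mv import *
chk();ff()"
```

```text
t 5.5 err mm [-0.8 -1.2 -0.2] rot deg 0.09 tcp [ 0.569  -0.183   0.0814] F [-4.4  0.3  0.1] M [-0.23  3.02  0.11] w 0.012 j [-11.  11. -31. -44. -15.  57.]
F in face axes [-3.4  0.8  2.7] M [0.15 3.02 0.03]
```

>>> step_arm(
  increments=[
    [[0,0,0],[0,0,0],1],
    [[0,0,0],[0,0,0],1],
    [[0,0,-0.001],[0,0,0],1],
    [[0,0,-0.0015],[0,0,0],1],
    [[0,-0.002,-0.0015],[0,0,0],1],
    [[0,-0.004,-0.0015],[0,0,0],1],
    [[0,-0.006,-0.0015],[0,0,0],1],
    [[0,-0.008,-0.0015],[0,0,0],1],
    [[0,-0.01,-0.0015],[0,0,0],1],
    [[0,-0.01,-0.0015],[0,0,0],1],
  ],
  force=30,
)

```text
time_s: 6.5
tcp_pos: [0.5768, -0.1823, 0.0893]
eef_rot: [-142.0, -0.0, -83.9]
contact_force: [-0.7, -0.4, -2.5]
gripper_width: 0.0116
```

```bash
python3 -c "
from mv import *
done([0,-.01,-.0015],[0,0,0]);chk();ff()"
```

```text
t 6.5 err mm [ 0.1 -1.2  0.4] rot deg 0.07 tcp [ 0.5768 -0.1823  0.0893] F [-0.7 -0.4 -2.5] M [-0.18  2.68 -0.02] w 0.0116 j [-10.  11. -31. -41. -15.  53.]
F in face axes [-2.1 -0.3 -1.5] M [ 0.07  2.69 -0.08]
```

>>> step_arm(
  increments=[
    [[0,-0.002,0],[0,0,0],1],
    [[0,-0.004,0],[0,0,0],1],
    [[0,-0.006,0],[0,0,0],1],
    [[0,-0.008,0],[0,0,0],1],
    [[0,-0.01,0],[0,0,0],1],
    [[0,-0.012,0],[0,0,0],1],
    [[0,-0.014,0],[0,0,0],1],
    [[0,-0.014,0],[0,0,0],1],
    [[0,-0.014,0],[0,0,0],1],
  ],
)

```text
time_s: 7.4
tcp_pos: [0.5874, -0.1811, 0.0977]
eef_rot: [-142.0, 0.0, -83.9]
contact_force: [-0.2, 0.6, -2.3]
gripper_width: 0.0116
```

```bash
python3 - <<'E'
from mv import *
done([0,-.014,0], [0, 0, 0]);chk();ff()
t=cap('top')
def z(im,x0,y0,w,h,f,n): cv2.imwrite('pics/'+n,cv2.resize(im[y0:y0+h,x0:x0+w,::-1],None,fx=f,fy=f,interpolation=cv2.INTER_CUBIC))
z(t['color'],245,150,100,75,8,'p7.png')
E
```

```text
t 7.4 err mm [-0.2 -1.2  0.2] rot deg 0.08 tcp [ 0.5874 -0.1811  0.0977] F [-0.2  0.6 -2.3] M [-0.21  2.67  0.02] w 0.0116 j [ -8.  11. -31. -38. -15.  49.]
F in face axes [-1.6  0.6 -1.7] M [ 0.07  2.68 -0.03]
```

View pics/p7.png

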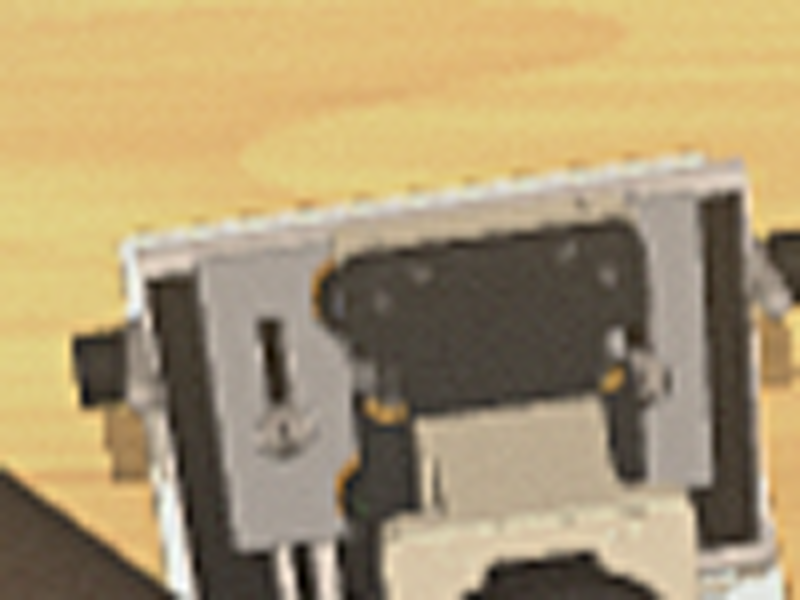

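>>> step_arm(
  increments=[
    [[0,-0.001,0],[0,0,0],1],
    [[0,-0.002,0],[0,0,0],1],
    [[0,-0.003,0],[0,0,0],1],
    [[0,-0.004,0],[0,0,0],1],
    [[0,-0.005,0],[0,0,0],1],
    [[0,-0.006,0],[0,0,0],1],
    [[0,-0.006,0],[0,0,0],1],
    [[0,-0.006,0],[0,0,0],1],
  ],
)

```text
time_s: 8.25
tcp_pos: [0.5921, -0.1807, 0.1014]
eef_rot: [-142.0, 0.0, -83.9]
contact_force: [-0.3, 1.0, -2.3]
gripper_width: 0.0118
```

```bash
python3 - <<'E'
from mv import *
done([0,-.006,0], [0, 0, 0]);chk();ff()
t=cap('top')
def z(im,x0,y0,w,h,f,n): cv2.imwrite('pics/'+n,cv2.resize(im[y0:y0+h,x0:x0+w,::-1],None,fx=f,fy=f,interpolation=cv2.INTER_CUBIC))
z(t['color'],260,165,60,55,12,'p8.png')
E
```

```text
t 8.25 err mm [-0.2 -1.3  0.1] rot deg 0.08 tcp [ 0.5921 -0.1807  0.1014] F [-0.3  1.  -2.3] M [-0.22  2.71 -0.02] w 0.0118 j [ -8.  11. -30. -36. -15.  47.]
F in face axes [-1.6  1.  -1.7] M [ 0.04  2.72 -0.06]
```

View pics/p8.png

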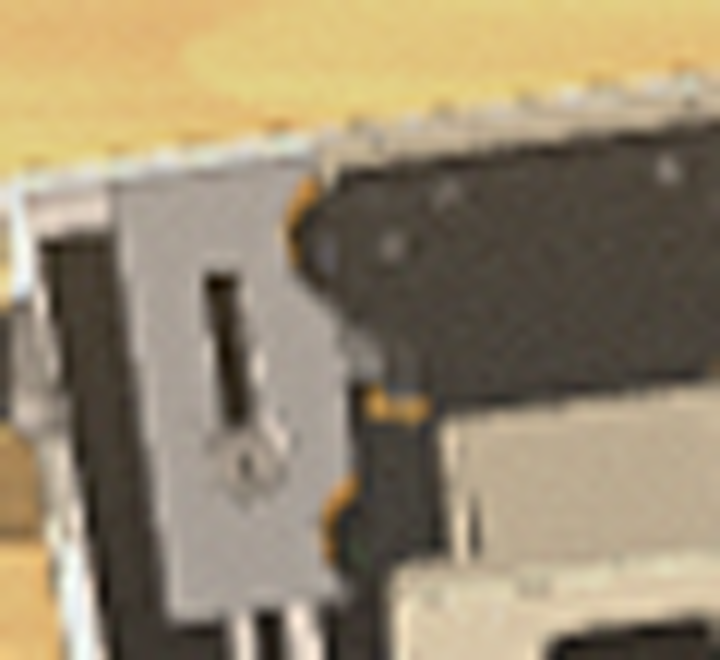

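Still free. The stud head at (245,465) in the crop looks close to the wide end, so I'll feel for the stop in 1 mm steps.

>>> step_arm(
  increments=[
    [[0,-0.001,0],[0,0,0],1],
    [[0,-0.002,0],[0,0,0],1],
    [[0,-0.003,0],[0,0,0],1],
    [[0,-0.003,0],[0,0,0],1],
  ],
)

```text
time_s: 8.7
tcp_pos: [0.5947, -0.1804, 0.1034]
eef_rot: [-142.0, -0.0, -83.9]
contact_force: [0.6, -0.3, -3.9]
gripper_width: 0.0118
```

```bash
python3 - <<'E'
from mv import *
done([0,-.003,0], [0, 0, 0]);chk();ff()
E
```

```text
t 8.7 err mm [-0.  -1.3  0.3] rot deg 0.08 tcp [ 0.5947 -0.1804  0.1034] F [ 0.6 -0.3 -3.9] M [-0.24  2.74 -0.01] w 0.0118 j [ -8.  11. -30. -36. -14.  46.]
F in face axes [-1.9 -0.3 -3.5] M [ 0.04  2.75 -0.04]
```

>>> step_arm(
  increments=[
    [[0,-0.001,0],[0,0,0],1],
    [[0,-0.002,0],[0,0,0],1],
    [[0,-0.002,0],[0,0,0],1],
  ],
)

```text
time_s: 9.0
tcp_pos: [0.5958, -0.1802, 0.1042]
eef_rot: [-142.1, 0.0, -83.9]
contact_force: [0.0, -0.5, -4.2]
gripper_width: 0.0119
```

```bash
python3 - <<'E'
from mv import *
done([0,-.002,0], [0, 0, 0]);chk();ff()
E
```

```text
t 9.0 err mm [-0.5 -1.3 -0.1] rot deg 0.08 tcp [ 0.5958 -0.1802  0.1042] F [ 0.  -0.5 -4.2] M [-0.38  3.08 -0.04] w 0.0119 j [ -7.  11. -30. -35. -14.  45.]
F in face axes [-2.6 -0.5 -3.3] M [-0.06  3.11 -0.  ]
```

>>> step_arm(
  increments=[
    [[0,-0.001,0],[0,0,0],1],
    [[0,-0.0015,0],[0,0,0],1],
    [[0,-0.0015,0],[0,0,0],1],
  ],
)

```text
time_s: 9.3
tcp_pos: [0.5963, -0.18, 0.1045]
eef_rot: [-142.1, 0.0, -83.9]
contact_force: [-3.2, -1.1, -5.7]
gripper_width: 0.0116
```

```bash
python3 - <<'E'
from mv import *
done([0,-.0015,0], [0, 0, 0]);chk();ff()
t=cap('top')
def z(im,x0,y0,w,h,f,n): cv2.imwrite('pics/'+n,cv2.resize(im[y0:y0+h,x0:x0+w,::-1],None,fx=f,fy=f,interpolation=cv2.INTER_CUBIC))
z(t['color'],260,165,60,55,12,'p9.png')
E
```

```text
t 9.3 err mm [-1.2 -1.2 -0.7] rot deg 0.12 tcp [ 0.5963 -0.18    0.1045] F [-3.2 -1.1 -5.7] M [-0.83  4.39  0.01] w 0.0116 j [ -7.  11. -30. -35. -14.  45.]
F in face axes [-6.1 -0.8 -2.5] M [-0.28  4.46  0.23]
```

View pics/p9.png

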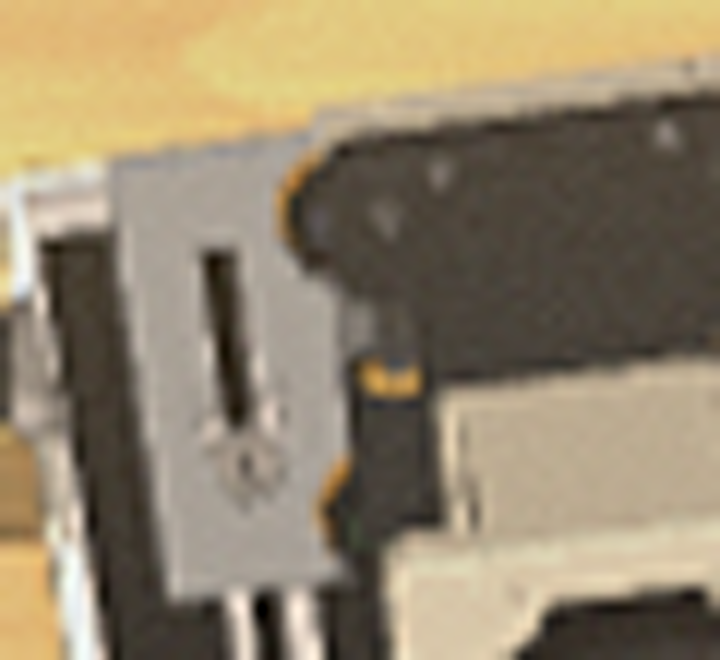

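Contact found: X force −6 N, TCP stalled, about 35 mm of travel. That agrees with the vision estimate of 30 + 5.5 mm. I'll ease back 5.5 mm from the stall position.

>>> step_arm(
  increments=[
    [[0,0.002,0],[0,0,0],1],
    [[0,0.004,0],[0,0,0],1],
    [[0,0.0067,0],[0,0,0],1],
    [[0,0.0067,0],[0,0,0],1],
    [[0,0.0067,0],[0,0,0],1],
  ],
)

```text
time_s: 9.85
tcp_pos: [0.5924, -0.1809, 0.1017]
eef_rot: [-142.0, -0.0, -83.9]
contact_force: [0.5, -0.6, -2.6]
gripper_width: 0.0119
```

```bash
python3 - <<'E'
from mv import *
done([0,.0067,0], [0, 0, 0]);chk();ff()
s=r.get_state();print('back from stop mm',(RF.T@(s['tcp_pos']-np.array([.5963,-.18,.1045]))*1000).round(2))
E
```

```text
t 9.85 err mm [ 0.2 -1.5  0.6] rot deg 0.12 tcp [ 0.5924 -0.1809  0.1017] F [ 0.5 -0.6 -2.6] M [-0.21  2.67  0.02] w 0.0119 j [ -8.  11. -30. -37. -14.  47.]
F in face axes [-1.3 -0.7 -2.3] M [ 0.07  2.68 -0.03]
back from stop mm [-4.84 -0.47  0.24]
```

>>> step_arm(
  increments=[
    [[0,0.0005,0],[0,0,0],1],
    [[0,0.0005,0],[0,0,0],1],
    [[0,0.0005,-0.001],[0,0,0],1],
    [[0,0.0005,-0.002],[0,0,0],1],
    [[0,0.0005,-0.003],[0,0,0],1],
    [[0,0.0005,-0.004],[0,0,0],1],
    [[0,0.0005,-0.004],[0,0,0],1],
  ],
)

```text
time_s: 10.55
tcp_pos: [0.5891, -0.181, 0.1043]
eef_rot: [-142.0, -0.0, -83.9]
contact_force: [0.6, 0.3, -2.6]
gripper_width: 0.0118
```

```bash
python3 - <<'E'
from mv import *
done([0,.0005,-.004], [0, 0, 0]);chk();ff()
E
```

```text
t 10.55 err mm [-0.2 -1.3  0.3] rot deg 0.08 tcp [ 0.5891 -0.181   0.1043] F [ 0.6  0.3 -2.6] M [-0.23  2.67  0.04] w 0.0118 j [ -8.  10. -31. -36. -15.  46.]
F in face axes [-1.1  0.2 -2.4] M [ 0.07  2.68 -0.01]
```

Force stays at the bare weight with 5.5 mm of lift, past the 3 mm play, so the heads are passing.

>>> step_arm(
  increments=[
    [[0,0,-0.002],[0,0,0],1],
    [[0,0,-0.004],[0,0,0],1],
    [[0,0,-0.006],[0,0,0],1],
    [[0,0,-0.008],[0,0,0],1],
    [[0,0,-0.012],[0,0,0],1],
    [[0,0,-0.017],[0,0,0],1],
    [[0,0,-0.025],[0,0,0],1],
    [[0,0,-0.035],[0,0,0],1],
    [[0,0,-0.045],[0,0,0],1],
    [[0,0,-0.045],[0,0,0],1],
  ],
)

```text
time_s: 11.55
tcp_pos: [0.5612, -0.1841, 0.1413]
eef_rot: [-141.9, -0.0, -83.9]
contact_force: [0.3, 0.5, -2.8]
gripper_width: 0.0118
```

```bash
python3 - <<'E'
from mv import *
done([0,0,-.045], [0, 0, 0]);chk();ff()
s=cap('scene');cv2.imwrite('pics/p10.png',cv2.resize(s['color'][110:290,150:330,::-1],None,fx=3.3,fy=3.3,interpolation=cv2.INTER_CUBIC))
E
```

```text
t 11.55 err mm [-0.6 -1.4  1.9] rot deg 0.16 tcp [ 0.5612 -0.1841  0.1413] F [ 0.3  0.5 -2.8] M [-0.23  2.6  -0.  ] w 0.0118 j [ -7.   4. -34. -29. -17.  39.]
F in face axes [-1.5  0.5 -2.4] M [ 0.04  2.61 -0.03]
```

View pics/p10.png

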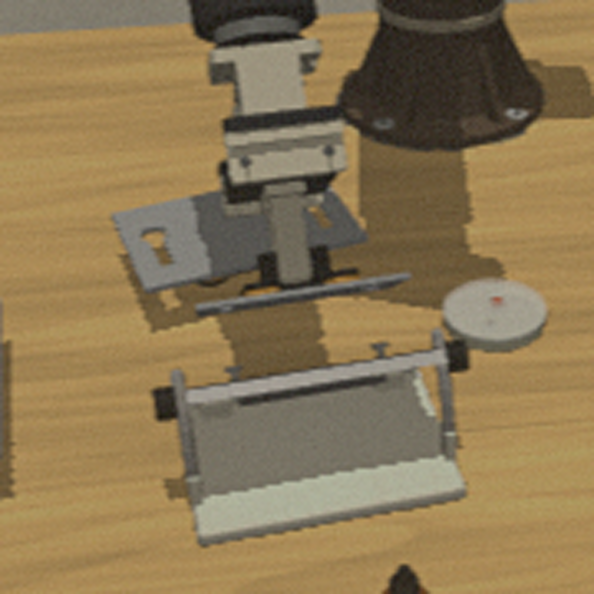

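```bash
python3 - <<'E'
from mv import *
print('grip off',RF.T@(np.array([.569,-.183,.0814])-C))
a=np.radians(-11.1)
RT=Ro.from_matrix(np.c_[[np.sin(a),-np.cos(a),0],[-np.cos(a),-np.sin(a),0],[0,0,-1.]])
print(RT.as_matrix().round(3))
p,R=load()
print(rel(p+[0,0,.1],R),rel([.56,0,.22],RT),rel([.5759,.1635,.12],RT))
E
```

```text
grip off [-0.00089526 -0.00100907  0.0103929 ]
[[-0.193 -0.981  0.   ]
 [-0.981  0.193  0.   ]
 [-0.     0.    -1.   ]]
([-0.0, -0.0615, -0.0788], [0.0, 0.0, 0.0]) ([-0.1818, -0.0637, -0.0525], [-0.658, 0.1, 0.291]) ([-0.3426, -0.0286, 0.047], [-0.658, 0.1, 0.291])
```

>>> step_arm(
  increments=[
    [[0,-0.015,-0.02],[0,0,0],1],
    [[0,-0.03,-0.039],[0,0,0],1],
    [[0,-0.045,-0.059],[0,0,0],1],
    [[0,-0.0615,-0.079],[0,0,0],1],
    [[-0.03,-0.0615,-0.075],[-0.11,0.016,0.05],1],
    [[-0.06,-0.0615,-0.07],[-0.22,0.033,0.1],1],
    [[-0.09,-0.0615,-0.066],[-0.33,0.05,0.145],1],
    [[-0.12,-0.0615,-0.062],[-0.44,0.066,0.19],1],
    [[-0.15,-0.0615,-0.058],[-0.55,0.083,0.24],1],
    [[-0.18,-0.062,-0.053],[-0.658,0.1,0.291],1],
  ],
)

```text
time_s: 12.6
tcp_pos: [0.5592, -0.0007, 0.2203]
eef_rot: [179.8, 0.0, -101.2]
contact_force: [1.3, -1.1, -3.4]
gripper_width: 0.0119
```

```bash
python3 - <<'E'
from mv import *
done([-0.18, -0.062, -0.053], [-0.658, 0.1, 0.291]);chk()
a=np.radians(-11.1)
RT=Ro.from_matrix(np.c_[[np.sin(a),-np.cos(a),0],[-np.cos(a),-np.sin(a),0],[0,0,-1.]])
print(rel([.5759,.1635,.12],RT))
E
```

```text
t 12.6 err mm [0.7 1.2 1. ] rot deg 0.2 tcp [ 0.5592 -0.0007  0.2203] F [ 1.3 -1.1 -3.4] M [-0.01 -0.24 -0.05] w 0.0119 j [ 20.  10. -14.  -0. -66. -31.]
([-0.1657, 0.0148, 0.0994], [0.0, 0.0, 0.0])
```

>>> step_arm(
  increments=[
    [[-0.03,0.003,0],[0,0,0],1],
    [[-0.06,0.006,0],[0,0,0],1],
    [[-0.09,0.009,0.01],[0,0,0],1],
    [[-0.12,0.012,0.03],[0,0,0],1],
    [[-0.145,0.015,0.055],[0,0,0],1],
    [[-0.166,0.015,0.08],[0,0,0],1],
    [[-0.166,0.015,0.099],[0,0,0],1],
    [[-0.166,0.015,0.099],[0,0,0],1],
    [[-0.166,0.015,0.099],[0,0,0],1],
  ],
)

```text
time_s: 13.5
tcp_pos: [0.5762, 0.1625, 0.1205]
eef_rot: [180.0, -0.0, -101.2]
contact_force: [-0.4, 0.3, -2.9]
gripper_width: 0.0119
```

```bash
python3 - <<'E'
from mv import *
done([-0.166, 0.015, 0.099], [0, 0, 0]);chk()
t=cap('top');s=cap('scene')
def z(im,x0,y0,w,h,f,n): cv2.imwrite('pics/'+n,cv2.resize(im[y0:y0+h,x0:x0+w,::-1],None,fx=f,fy=f,interpolation=cv2.INTER_CUBIC))
z(t['color'],115,160,115,100,6.5,'q1.png');z(s['color'],310,130,130,130,4.5,'q2.png')
E
```

```text
t 13.5 err mm [ 0.5 -1.3  0.1] rot deg 0.08 tcp [0.5762 0.1625 0.1205] F [-0.4  0.3 -2.9] M [ 0.06 -0.15  0.01] w 0.0119 j [ 34.  19. -17.  -0. -54. -46.]
```

View pics/q1.png

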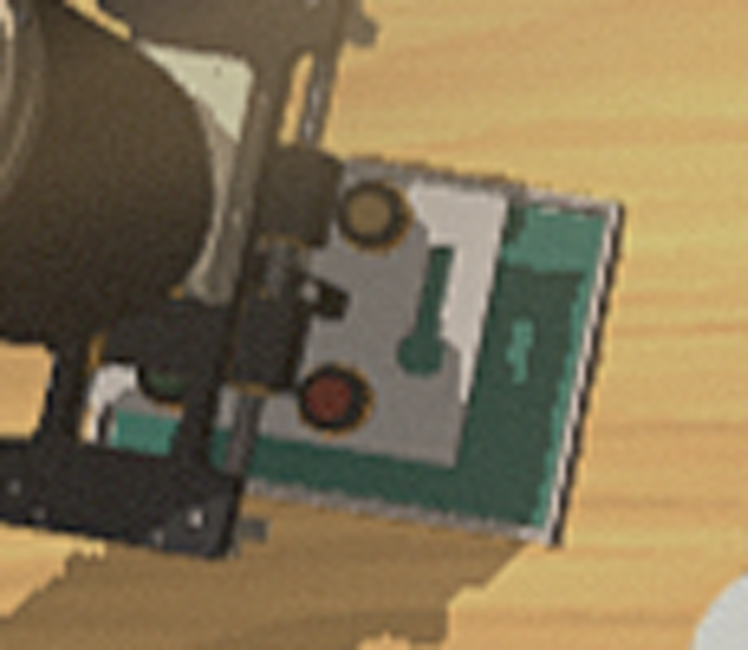

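View pics/q2.png

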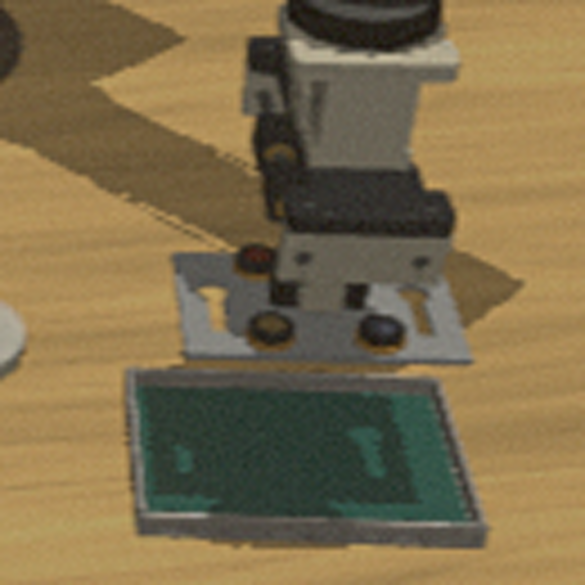

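```bash
python3 - <<'E'
from mv import *
import pickle
t=pickle.load(open('c0.pkl','rb'))['top'];s_=pickle.load(open('c0.pkl','rb'))['scene']
s=r.get_state();p=s['tcp_pos']-[0,0,.0104]
a=np.radians(-11.1);R=np.array([[np.cos(a),-np.sin(a),0],[np.sin(a),np.cos(a),0],[0,0,1]])
P=np.array([(-50,-75,4),(50,-75,4),(34,-29,13),(-34,-29,13)])/1000@R.T+p
print((proj(t,P)-[115,160])*6.5,'obs (457,462) (508,195) (372,213) (328,397)')
P=np.array([(50,-75,4),(50,75,4),(34,-29,13),(34,29,13)])/1000@R.T+p
print((proj(s_,P)-[310,130])*4.5,'obs (190,355)(470,358) (270,325)(381,327)')
print(rel([.5759,.1635,.0144+.012],load()[1]))
E
```

```text
[[449.24388069 460.5564705 ]
 [505.08537423 190.03291512]
 [364.71116103 207.43455035]
 [324.92704351 392.7630573 ]] obs (457,462) (508,195) (372,213) (328,397)
[[178.93395405 349.9666998 ]
 [465.83894224 359.12392833]
 [264.88062675 321.66082435]
 [374.9385372  325.03258075]] obs (190,355)(470,358) (270,325)(381,327)
([0.0003, -0.0003, 0.094], [0.0, 0.0, 0.0])
```

Prediction and observation agree to about 1–1.5 px, so it's level and centred. Descending.

>>> step_arm(
  increments=[
    [[0,0,0.012],[0,0,0],1],
    [[0,0,0.03],[0,0,0],1],
    [[0,0,0.048],[0,0,0],1],
    [[0,0,0.066],[0,0,0],1],
    [[0,0,0.08],[0,0,0],1],
    [[0,0,0.09],[0,0,0],1],
    [[0,0,0.094],[0,0,0],1],
    [[0,0,0.094],[0,0,0],1],
    [[0,0,0.094],[0,0,0],1],
  ],
)

```text
time_s: 14.5
tcp_pos: [0.5765, 0.1628, 0.0271]
eef_rot: [-180.0, 0.0, -101.2]
contact_force: [-0.9, 0.8, -3.2]
gripper_width: 0.0115
```

```bash
python3 - <<'E'
from mv import *
done([0, 0, 0.094], [0, 0, 0]);chk()
E
```

```text
t 14.5 err mm [ 0.8 -1.1  0.8] rot deg 0.1 tcp [0.5765 0.1628 0.0271] F [-0.9  0.8 -3.2] M [ 0.1  -0.11  0.  ] w 0.0115 j [ 34.  25. -22.  -0. -43. -46.]
```

>>> step_arm(
  increments=[
    [[0,0,0.002],[0,0,0],1],
    [[0,0,0.004],[0,0,0],1],
    [[0,0,0.006],[0,0,0],1],
    [[0,0,0.008],[0,0,0],1],
    [[0,0,0.008],[0,0,0],1],
  ],
)

```text
time_s: 15.0
tcp_pos: [0.5758, 0.1624, 0.0182]
eef_rot: [180.0, -0.0, -101.2]
contact_force: [0.2, -0.2, -2.8]
gripper_width: 0.0121
```

```bash
python3 - <<'E'
from mv import *
done([0, 0, 0.008], [0, 0, 0]);chk()
E
```

```text
t 15.0 err mm [ 0.1 -1.4 -0.2] rot deg 0.09 tcp [0.5758 0.1624 0.0182] F [ 0.2 -0.2 -2.8] M [ 0.06 -0.06 -0.01] w 0.0121 j [ 34.  25. -23.  -0. -42. -46.]
```

Expected contact at TCP z of about 0.0144; continuing in 1 mm steps.

>>> step_arm(
  increments=[
    [[0,0,0.001],[0,0,0],1],
    [[0,0,0.002],[0,0,0],1],
    [[0,0,0.003],[0,0,0],1],
    [[0,0,0.003],[0,0,0],1],
  ],
)

```text
time_s: 15.4
tcp_pos: [0.5759, 0.1625, 0.0154]
eef_rot: [180.0, 0.0, -101.2]
contact_force: [-0.3, 0.4, -2.8]
gripper_width: 0.012
```

```bash
python3 - <<'E'
from mv import *
done([0, 0, 0.003], [0, 0, 0]);chk()
E
```

```text
t 15.4 err mm [ 0.2 -1.3 -0. ] rot deg 0.08 tcp [0.5759 0.1625 0.0154] F [-0.3  0.4 -2.8] M [ 0.05 -0.05  0.03] w 0.012 j [ 34.  26. -23.  -0. -41. -46.]
```

>>> step_arm(
  increments=[
    [[0,0,0.0005],[0,0,0],1],
    [[0,0,0.001],[0,0,0],1],
    [[0,0,0.001],[0,0,0],1],
  ],
)

```text
time_s: 15.7
tcp_pos: [0.5761, 0.1626, 0.0148]
eef_rot: [-180.0, 0.0, -101.2]
contact_force: [-1.0, -0.2, 0.6]
gripper_width: 0.0119
```

```bash
python3 - <<'E'
from mv import *
done([0, 0, 0.001], [0, 0, 0]);chk()
E
```

```text
t 15.7 err mm [ 0.4 -1.2  0.4] rot deg 0.07 tcp [0.5761 0.1626 0.0148] F [-1.  -0.2  0.6] M [ 0.01  0.27 -0.06] w 0.0119 j [ 34.  26. -23.  -0. -41. -46.]
```

Touchdown at TCP z = 0.0148: the weight is now taken by the tray. Releasing with reduced force.

>>> step_arm(
  increments=[
    [[0,0,0.0004],[0,0,0],1],
    [[0,0,0.0004],[0,0,0],1],
    [[0,0,0.0004],[0,0,0],0.7],
    [[0,0,0.0004],[0,0,0],0.5],
    [[0,0,0.0004],[0,0,0],0.5],
    [[0,0,0.0004],[0,0,0],0.5],
    [[0,0,0.0004],[0,0,0],0.5],
  ],
  force=5,
)

```text
time_s: 16.4
tcp_pos: [0.576, 0.1625, 0.0141]
eef_rot: [180.0, 0.0, -101.2]
contact_force: [0.2, -0.1, -0.4]
gripper_width: 0.0423
```

```bash
python3 - <<'E'
from mv import *
done([0, 0, 0.0004], [0, 0, 0]);chk()
E
```

```text
t 16.4 err mm [ 0.3 -1.3  0.2] rot deg 0.08 tcp [0.576  0.1625 0.0141] F [ 0.2 -0.1 -0.4] M [ 0.13 -0.1   0.03] w 0.0423 j [ 34.  26. -23.  -0. -41. -46.]
```

Released. I retreat straight up, then move back off to clear the view.

>>> step_arm(
  increments=[
    [[0,0,-0.01],[0,0,0],0.5],
    [[0,0,-0.025],[0,0,0],0.5],
    [[0,0,-0.05],[0,0,0],0.5],
    [[0,0,-0.09],[0,0,0],0.5],
    [[0,0,-0.13],[0,0,0],0.5],
    [[0,0,-0.17],[0,0,0],0.5],
    [[-0.04,0.0,-0.2],[0,0,0],0.5],
    [[-0.08,0.0,-0.2],[0,0,0],0.5],
    [[-0.12,0.0,-0.2],[0,0,0],0.5],
    [[-0.16,0.0,-0.2],[0,0,0],0.5],
  ],
)

```text
time_s: 17.4
tcp_pos: [0.6072, 0.3208, 0.2158]
eef_rot: [-180.0, 0.1, -101.2]
contact_force: [1.6, -0.4, -0.3]
gripper_width: 0.0437
```

>>> step_arm(
  increments=[
    [[-0.04,0,0],[0,0,0],0.5],
    [[-0.08,0,0],[0,0,0],0.5],
    [[-0.12,0,0],[0,0,0],0.5],
    [[-0.12,0,0],[0,0,0],0.5],
    [[-0.12,0,0],[0,0,0],0.5],
    [[-0.12,0,0],[0,0,0],0.5],
  ],
)

```text
time_s: 18.0
tcp_pos: [0.6302, 0.4365, 0.2147]
eef_rot: [180.0, 0.0, -101.2]
contact_force: [-0.3, -0.0, 0.5]
gripper_width: 0.0441
```

```bash
python3 - <<'E'
from mv import *
sync();chk()
t=cap('top','f_top.png');s=cap('scene','f_scene.png')
def z(im,x0,y0,w,h,f,n): cv2.imwrite('pics/'+n,cv2.resize(im[y0:y0+h,x0:x0+w,::-1],None,fx=f,fy=f,interpolation=cv2.INTER_CUBIC))
z(t['color'],120,170,100,80,8,'f1.png');z(s['color'],320,190,110,80,7,'f2.png')
E
```

```text
t 18.0 err mm [0. 0. 0.] rot deg 0.0 tcp [0.6302 0.4365 0.2147] F [-0.3 -0.   0.5] M [ 0.05 -0.04  0.02] w 0.0441 j [ 49.  30.  13.  -0. -74. -60.]
```

View pics/f_top.png

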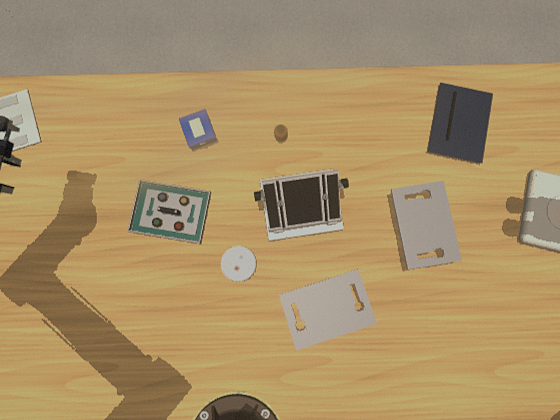

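View pics/f1.png

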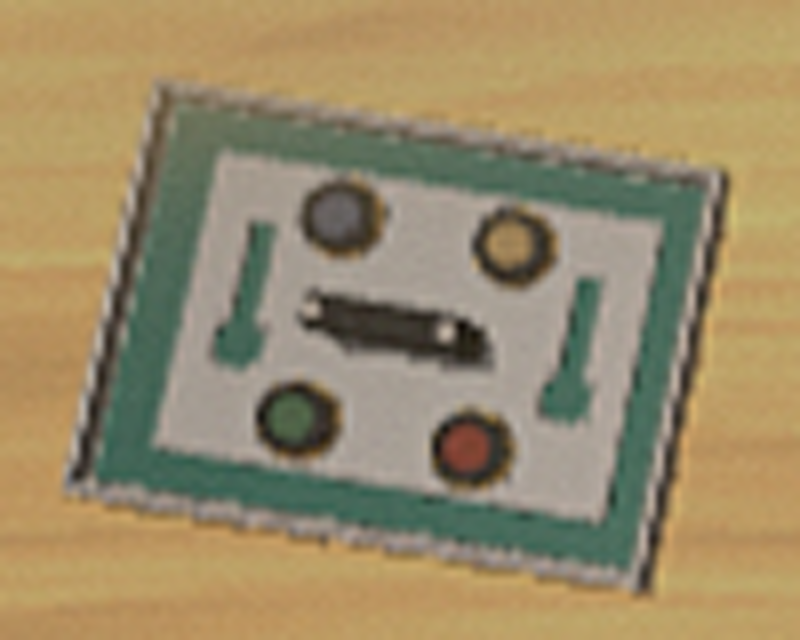

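View pics/f2.png

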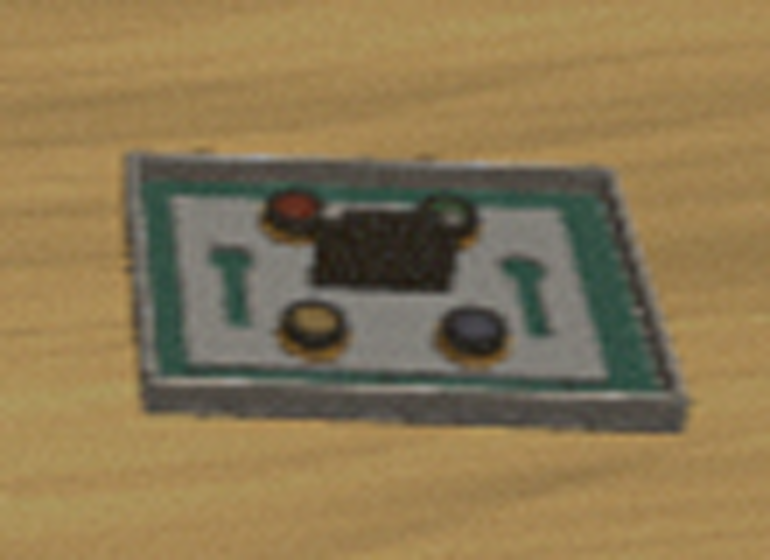

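The carrier lies flat in the tray: plate centre at about (410,335) and tray centre at (399,334) in the 8x crop, so roughly 3 mm off. The dish (238,264), bottle (281,131) and slide box (198,128) are at their original pixels.

```bash
python3 - <<'E'
from mv import *
print(r.close_job())
E
```

```text
the job is handed in; nothing more can be done
None
```

The carrier is off the studs and lying in the steel tray, let go, and the job is handed in. `close_job` gives no verdict, so this rests on my own checks.

- **Picking the part:** I took the 150 mm carrier on the tilt table. The two larger look-alike plates, about 210 mm wide, were left alone.
- **Taking it off:** I gripped the lift bar and carried the plate just off the rubber, sliding it up the slope until it stopped after about 35 mm. The contact there was about 6 N. After easing back about 5.3 mm it lifted off, and the wrist felt only its weight.
- **Setting it down:** It touched down gently, with the force swinging from about −2.8 N to +0.6 N. I released it and pulled the arm clear at about 18 s of the 51 s allowed.

**Last checks:** The camera views show the plate flat with the specimens up, about 3 mm from the tray centre. The dish, bottle and slide box show no visible shift. The robot touches nothing. No check failed; the only disagreement was 1–2.5 px (about 2–5 mm) between the cameras and the predicted poses, close to the stated calibration error.

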